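# Stock the laundry caddy, full tubs only

## Task

Stock the laundry caddy: stand the purple stain spray in its long compartment and each lilac-labelled booster tub that is full in a small compartment of its own, set down upright and not dropped. The tubs are closed, so judge each by its weight as you lift it; an empty one goes into the blue recycling bin. Leave the window-cleaner spray, the plant-food tub, the dosing cup and the peg box where they stand.

Things in the scene. Friction and masses are not known exactly. Their poses are not given: they have to be found in the camera images.
- stain_spray: Stain spray: upright purple trigger-spray bottle, yellow label, 168 mm tall. Body 60 (its x) by 42 (y) by 96 mm tall, neck 27 mm across, white spray head on top: 26 mm wide (y), x from -38 to +28 mm, 134 to 168 mm above the underside, nozzle to -x; grip the head across y above the origin. About 0.19 kg. Origin: centre of its underside; z up.
- tub_pink: Pink-lidded booster tub, lilac label: upright white cylinder 68 mm across, 135 mm tall; the pink screw lid is its top 30 mm. Opaque: full (about 0.5 kg) or empty (about 0.06 kg), told only by weight when lifted. Origin: centre of its underside; z up.
- tub_blue: Blue-lidded booster tub, lilac label: upright white cylinder 68 mm across, 135 mm tall; the blue screw lid is its top 30 mm. Opaque: full (about 0.5 kg) or empty (about 0.06 kg), told only by weight when lifted. Origin: centre of its underside; z up.
- tub_yellow: Yellow-lidded booster tub, lilac label: upright white cylinder 68 mm across, 135 mm tall; the yellow screw lid is its top 30 mm. Opaque: full (about 0.5 kg) or empty (about 0.06 kg), told only by weight when lifted. Origin: centre of its underside; z up.
- window_spray: Window-cleaner spray, a look-alike that stays: the same trigger-spray bottle, 168 mm tall, head 66 by 26 mm, but pale blue with white label and black spray head. Origin: centre of its underside; z up.
- plant_tub: The plant-food tub, a look-alike that stays: same tub shape, 68 mm across and 135 mm tall, but green label and green lid. Origin: centre of its underside.
- caddy: Fixed grey-blue caddy, 240 (its x) by 190 (y) mm, walls 65 high, 4 thick, floor 6 thick. Middle wall y = 0, 6 thick, 65 high; on it a grip bar 132 long, 16 thick, top at 105. -y side: long compartment 232 x 88 inside, centre (0,-47). +y side: cross wall at x = 0, 4 thick, 58 high; small compartments 114 (x) x 88 (y), centres (59,47), (-59,47). All mm. Origin: centre of underside; z up.
- recycling_bin: Blue open-topped recycling bin, fixed to the counter, 200 (its x) by 150 (its y) by 90 mm high outside, walls and floor 4 mm thick. Origin: centre of the underside; z up.
- dosing_cup: White plastic dosing cup, 68 mm across and 65 mm tall, standing; a bystander. Origin: centre of its underside.
- peg_box: Open wooden box of clothes pegs, 90 by 130 by 55 mm high; a bystander. Origin: centre of its underside.
Things that resemble listed ones, but are neither listed nor needed, are in the scene too. Leave any black or red look-alike of the tub_pink alone.

How it is judged:
By the outcome, as a careful person would: the job done as asked, in the order asked, and still so for the second after the job is handed in, with the robot touching nothing.
It also fails if it takes over 128 s, if anything falls off the work surface, if the arm or the gripper's body presses on something with over 40 N, if the wrist force passes 120 N, or if a joint passes its speed limit or range.

## Robot

A 6-joint arm with a two-finger parallel gripper is mounted at the origin on the work surface. World frame = base frame: x ahead of the robot, y to its left, z up, the work surface at z = 0. Lengths are in m, angles in rad, forces in N, time in s.
With the tool pointing down it reaches from about 0.425 to 0.925 m from the base axis. Payload 12.5 kg.
Tool frame: the origin (TCP) lies between the finger pads; the fingertips stand 11 mm ahead of it and the grasp point (between the pads) lies 8 mm behind it (robot.tip_reach is the distance from the TCP to the fingertips, in m); z points along the fingers, y is the line along which they close (so a half turn about z gives the same grasp; the last joint's range is limited). The gripper opens to 85 mm and grips with 20 to 120 N. Pads are 22 mm wide; open, the fingers measure 114 mm over their backs; the gripper's body (76 mm by 85 mm) begins 54 mm behind the grasp point. The pads swing forward as they close: fully open they stand 13 mm farther back than shut.
Start: joints at [1.009, 0.491, 1.559, -0, 1.092, -0.106], TCP at [0.275, 0.561, 0.242] pointing down, gripper open.
Joint ranges: [-3.1, 3.1], [-0.84, 2.19], [0.05, 2.79], [-1.13, 4.28], [0.06, 2.93], [-2.69, 2.69]. Speed limits (rad/s): [2.22, 2.22, 2.79, 3.14, 3.14, 3.14].

## Interface

Orientations are given as a unit quaternion [x, y, z, w].
In Python, from rig import robot, viewer, workorder gives the robot as it stands.
- The arm moves only by the shell command python3 -m crank 'ROWS' [FORCE]. ROWS is JSON, a list of rows, each a list of 3 entries, a list of its own where there are three numbers: the shift along the tool's x, y, z in units of 25 mm (1.0 is 25 mm), then the turn, a rotation vector about the tool's x, y, z in units of 8 degrees (1.0 is 8 degrees), then the finger opening in mm, from 0 to 85.4. In form: [[[x, y, z], [ax, ay, az], grip], ...]. A call has 1 to 12 rows; each row is the pose to reach, as a shift and turn from the pose commanded when the call began, along the tool's axes at that moment; what a row does not reach only later rows make up. A row lasts 1/10 s, in which the tool goes at most 50 mm and 8.59 degrees, less where a joint would pass 70% of its speed; a pose out of reach is approached as far as the arm can. A call with a gripper value outside its range is refused whole. The fingers move at their own pace and stop on an object; FORCE is the grip in N (left out, the last holds). Time passes only in rows, so rows that repeat a pose let the fingers close. It gives the time, the measured TCP pose, the force, the opening and the grip force at its end, in the units of the state.
- robot.sense(): the state, without advancing time (a new reading comes with each control period).
- viewer.grab_frame(name): name is "scene" or "top" or "wrist"; returns a dict with "color" (384x512x3 uint8, red, green, blue), "K" (3x3 intrinsics, pixels), "world_to_cam" (4x4, takes a point from world to camera coordinates). Camera axes: x right, y up, looking along -z (the intrinsics and any distortion apply to the point x, -y, -z); pixel columns grow to the right and rows downward; lengths in m; the calibration is good to about 2 mm. A picture is of the moment at which its call begins. There is no depth.
- workorder.sign_off(): hands the job in; it is judged then, once.
The state is a dict: "t": time; "joint_positions": joint angles; "qvel": joint speeds; "tau": joint torques, N m; "position": TCP position; "tool_rot": TCP orientation; "contact_force": force on the tool from outside, world axes, zero at the start; "ft_torque": the same for the moment, N m; "finger_gap": finger opening in m; "grasp_force": force on a finger pad.
Only numpy, scipy, OpenCV 4.12 (cv2) and the standard library are available. Lean on these libraries where they do the work, as an engineer would, in place of code of your own. Each camera call takes 0.05 s, during which the arm holds its last target. There are 200 camera calls.

## Working session

There is one attempt and no reset: what is moved stays moved. The work goes in short steps, Python scripts to look and compute and a shell command to move; the robot and the scene stay as the last step left them, time stands still between calls to the robot, and variables do not carry over. Pictures are saved under pics/ and viewed, at most 14 in all, crops included, and the job is handed in when it is done.

```bash
ls; mkdir -p pics
python3 - <<'E'
from rig import robot, viewer
import cv2, numpy as np
s=robot.sense(); print({k:np.round(v,3) for k,v in s.items()})
for n in("top","scene"):
    f=viewer.grab_frame(n); cv2.imwrite(f"pics/{n}0.png",f["color"][...,::-1]); np.savez(f"{n}.npz",**f); print(n,f["K"].round(1).tolist(),f["world_to_cam"].round(3).tolist(),f.keys())
E
```

```text
pics
{'t': np.float64(0.0), 'joint_positions': array([ 1.009,  0.492,  1.559, -0.   ,  1.092, -0.106]), 'qvel': array([-0.   ,  0.001,  0.001,  0.001, -0.   ,  0.002]), 'tau': array([-3.0000e-03, -6.1845e+01, -2.6160e+01, -0.0000e+00,  4.0000e-03,
        0.0000e+00]), 'position': array([0.275, 0.561, 0.242]), 'tool_rot': array([ 0.226,  0.974, -0.001, -0.   ]), 'contact_force': array([ 0.254, -0.812, -0.357]), 'ft_torque': array([-0.041, -0.036, -0.019]), 'grasp_force': np.float64(0.0), 'finger_gap': np.float64(0.086)}
top [[455.3, 0.0, 263.4], [0.0, 455.3, 201.4], [0.0, 0.0, 1.0]] [[0.001, -1.0, 0.025, -0.008], [0.993, 0.004, 0.12, -0.54], [-0.121, 0.025, 0.992, -1.094], [0.0, 0.0, 0.0, 1.0]] dict_keys(['color', 'K', 'world_to_cam'])
scene [[363.6, 0.0, 252.1], [0.0, 363.6, 193.5], [0.0, 0.0, 1.0]] [[0.844, 0.536, 0.011, -0.456], [-0.378, 0.581, 0.721, 0.189], [0.38, -0.613, 0.693, -1.216], [0.0, 0.0, 0.0, 1.0]] dict_keys(['color', 'K', 'world_to_cam'])
```

View pics/top0.png

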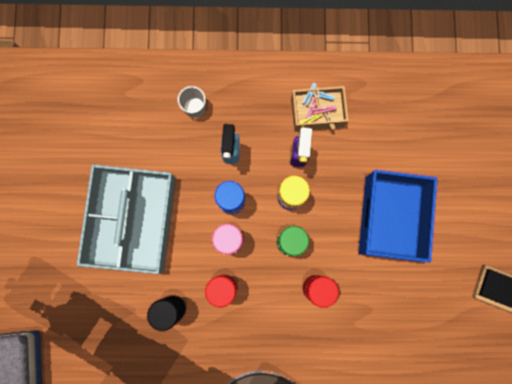

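View pics/scene0.png

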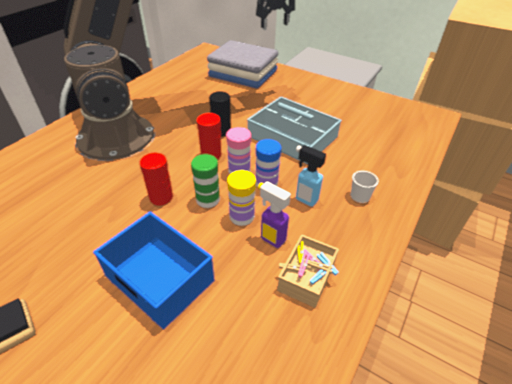

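Top view: stain spray (white head, purple body) is at (304,145), and the look-alike with a black head is at (228,140). Tubs are blue (230,197), pink (228,239) and yellow (294,191). The green plant tub is at (294,241), with red tubs at (221,291) and (322,291) and a black one at (166,313), all to be left alone. The caddy is at (126,218) with its small compartments on the left (+y). The bin is at (399,216).

```bash
cat > h.py <<'E'
import numpy as np, cv2
def ray(f,uv,z):
    K,T=f["K"],f["world_to_cam"]; R,t=T[:3,:3],T[:3,3]
    uv=np.atleast_2d(np.array(uv,float)); d=np.c_[(uv[:,0]-K[0,2])/K[0,0],-(uv[:,1]-K[1,2])/K[1,1],-np.ones(len(uv))]@R
    c=-R.T@t; return c+d*((z-c[2])/d[:,2])[:,None]
def proj(f,p):
    p=np.atleast_2d(p)@f["world_to_cam"][:3,:3].T+f["world_to_cam"][:3,3]
    return np.c_[p[:,0]/-p[:,2]*f["K"][0,0]+f["K"][0,2],-p[:,1]/-p[:,2]*f["K"][1,1]+f["K"][1,2]]
def blob(f,lo,hi,box):
    h=cv2.cvtColor(f["color"],cv2.COLOR_RGB2HSV); m=cv2.inRange(h,np.array(lo),np.array(hi))
    k=np.zeros_like(m); x0,y0,x1,y1=box; k[y0:y1,x0:x1]=255; m&=k
    c=max(cv2.findContours(m,0,1)[0],key=cv2.contourArea); return cv2.convexHull(c)
def cen(c):
    M=cv2.moments(c); return M["m10"]/M["m00"],M["m01"]/M["m00"],M["m00"]
E
python3 - <<'E'
from h import *
f=dict(np.load("top.npz")); print("cam",-f["world_to_cam"][:3,:3].T@f["world_to_cam"][:3,3])
B={"pink":((150,60,120),(179,200,255),(205,215,250,262)),"blue":((105,150,90),(122,255,255),(208,175,252,220)),"yellow":((24,150,140),(34,255,255),(270,170,320,215)),"green":((50,100,60),(80,255,255),(270,220,320,262)),"red":((0,200,100),(4,255,255),(200,270,250,320)),"head":((0,0,150),(179,60,255),(290,120,320,170)),"black":((0,0,0),(179,255,50),(215,115,245,165))}
for n,(lo,hi,b) in B.items():
    c=blob(f,lo,hi,b); u=cen(c); z=.151 if n in("head","black") else .12
    print(n,np.round(u,1),ray(f,u[:2],z)[0].round(4),cv2.boundingRect(c), cv2.minAreaRect(ray(f,c[:,0],z)[:,:2].astype(np.float32)*1000))
for n,lo,hi,b,z in(("caddy",(80,15,60),(105,120,255),(70,155,182,280),.065),("bin",(105,150,50),(125,255,255),(350,160,445,270),.09)):
    c=blob(f,lo,hi,b); q=cv2.approxPolyDP(c,6,True)[:,0]; print(n,q.tolist(),ray(f,q,z).round(3).tolist())
g=cv2.resize(f["color"][115:305,60:330],None,fx=2.9,fy=2.9,interpolation=2); cv2.imwrite("pics/c1.png",g[...,::-1])
s=np.load("scene.npz")["color"]; cv2.imwrite("pics/c2.png",cv2.resize(s[85:265,190:390],None,fx=3.3,fy=3.3,interpolation=2)[...,::-1])
E
```

```text
cam [0.40439241 0.02156174 1.15070392]
pink [227.1 238.8 717. ] [0.4444 0.0773 0.12  ] (212, 224, 31, 30) ((445.135986328125, 77.53256225585938), (65.23057556152344, 67.61653900146484), 0.17754323780536652)
blue [229.4 195.9 632.5] [0.5418 0.0733 0.12  ] (215, 182, 29, 29) ((541.7991943359375, 74.02743530273438), (64.4169921875, 63.77106475830078), 0.31395378708839417)
yellow [294.2 190.  630. ] [ 0.5562 -0.0749  0.12  ] (280, 176, 29, 29) ((556.3900146484375, -74.6091079711914), (64.37630462646484, 64.9456558227539), 89.82194519042969)
green [293.  240.8 676.5] [ 0.4402 -0.0714  0.12  ] (278, 226, 31, 30) ((439.81463623046875, -71.527099609375), (63.69658279418945, 67.4493179321289), 44.9106330871582)
red [226.  286.5 346.5] [0.3385 0.0786 0.12  ] (212, 276, 25, 27) ((340.4445495605469, 76.65586853027344), (64.98160552978516, 33.662418365478516), 38.86511993408203)
head [304.6 141.9 333.5] [ 0.6612 -0.0963  0.151 ] (298, 127, 14, 31) ((661.5325317382812, -96.01939392089844), (27.43041229248047, 68.67947387695312), 85.62520599365234)
black [228.1 139.2 286. ] [0.6663 0.0757 0.151 ] (222, 125, 13, 30) ((666.0558471679688, 75.14509582519531), (25.61551284790039, 66.52205657958984), 86.40283203125)
caddy [[171, 175], [161, 271], [78, 264], [94, 165]] [[0.599, 0.217, 0.065], [0.371, 0.234, 0.065], [0.387, 0.428, 0.065], [0.623, 0.402, 0.065]]
bin [[374, 171], [436, 179], [429, 261], [360, 252], [366, 178]] [[0.607, -0.269, 0.09], [0.589, -0.417, 0.09], [0.395, -0.392, 0.09], [0.416, -0.23, 0.09], [0.59, -0.249, 0.09]]
```

View pics/c1.png

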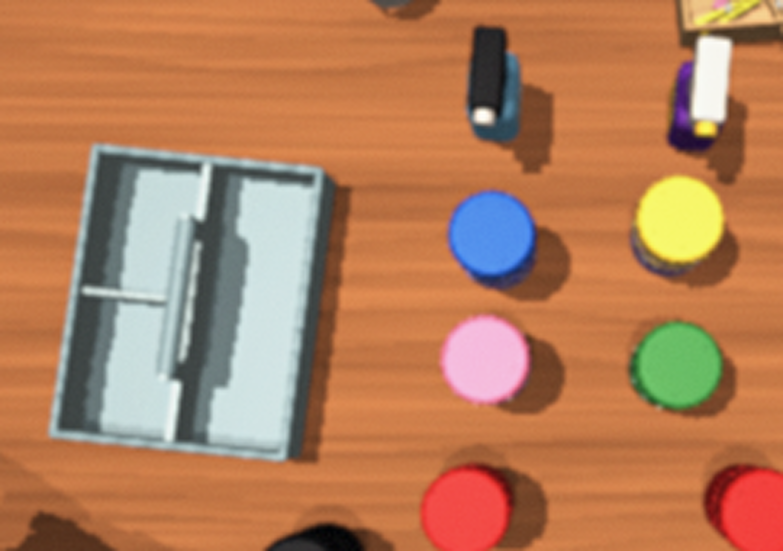

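View pics/c2.png

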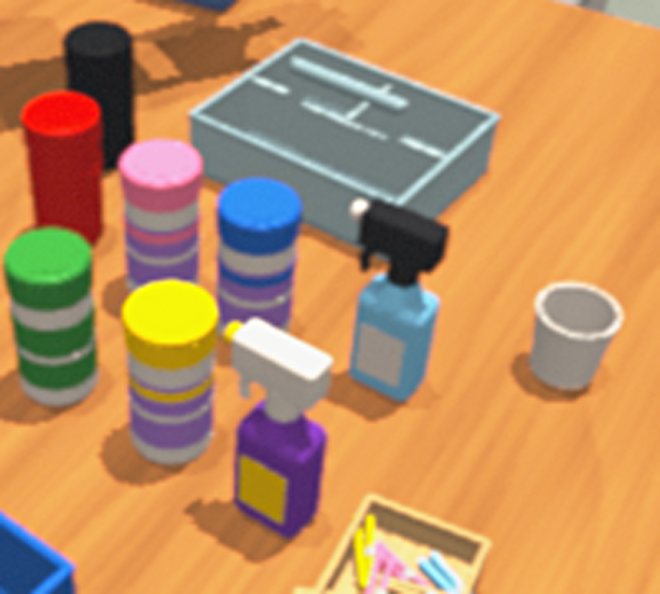

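The crops confirm the stain spray: purple body, yellow label, white head, with its yellow nozzle toward the robot. The black-headed spray has a white label. The pink, blue and yellow tubs have lilac labels, and the green one is plant food. Next I'll check the caddy and bin fits with an overlay and compute the first move.

```bash
cat >> h.py <<'E'
from scipy.spatial.transform import Rotation as Ro
def tgt(pos,yaw):
    """tool down; tool x = -(cos,sin yaw) , tool y=(-sin,cos)(yaw) ; yaw deg, mod 180"""
    from rig import robot
    s=robot.sense(); R=Ro.from_quat(s["tool_rot"]); a=np.deg2rad(yaw); c,n=np.cos(a),np.sin(a)
    best=None
    for sg in(1,-1):
        M=np.c_[[-sg*c,-sg*n,0],[-sg*n,sg*c,0],[0,0,-1]]
        v=(R.inv()*Ro.from_matrix(M)).as_rotvec()
        if best is None or np.linalg.norm(v)<np.linalg.norm(best): best=v
    print("shift",(R.inv().apply(np.array(pos)-s["position"])/.025).round(2).tolist(),"turn",(np.rad2deg(best)/8).round(2).tolist(),"rows>=",round(np.linalg.norm(np.array(pos)-s["position"])/.05,1),round(np.linalg.norm(np.rad2deg(best))/8.59,1))
def loc(c,yaw,p):
    a=np.deg2rad(yaw); return np.array([c[0]+np.cos(a)*p[0]-np.sin(a)*p[1],c[1]+np.sin(a)*p[0]+np.cos(a)*p[1]]+list(p[2:]))
CAD=((.494,.3206),-6.3); BIN=((.5015,-.330),-7.3)
E
python3 - <<'E'
from h import *
f=dict(np.load("top.npz")); g=cv2.resize(f["color"],None,fx=3,fy=3,interpolation=2)[...,::-1].copy()
def poly(cy,pts,col):
    q=((proj(f,[loc(*cy,p) for p in pts])+.5)*3).round().astype(int); cv2.polylines(g,[q.reshape(-1,1,2)],True,col,1)
def rect(x0,y0,x1,y1,z): return [(x,y,z) for x,y in((x0,y0),(x1,y0),(x1,y1),(x0,y1))]
poly(CAD,rect(-.12,-.095,.12,.095,.065),(0,0,255)); poly(CAD,rect(-.066,-.008,.066,.008,.105),(0,255,255)); poly(CAD,rect(-.002,.003,.002,.091,.058),(0,0,255));poly(CAD,rect(-.116,-.091,.116,-.003,.006),(0,255,0))
poly(BIN,rect(-.1,-.075,.1,.075,.09),(0,0,255))
cv2.imwrite("pics/o.png",np.hstack([g[450:850,200:580],g[450:850,1020:1360]]))
tgt((.662,-.0965,.235),-4.4)
E
```

```text
shift [-25.48, -16.8, 0.29] turn [-0.01, -0.0, -2.71] rows>= 15.3 2.5
```

View pics/o.png

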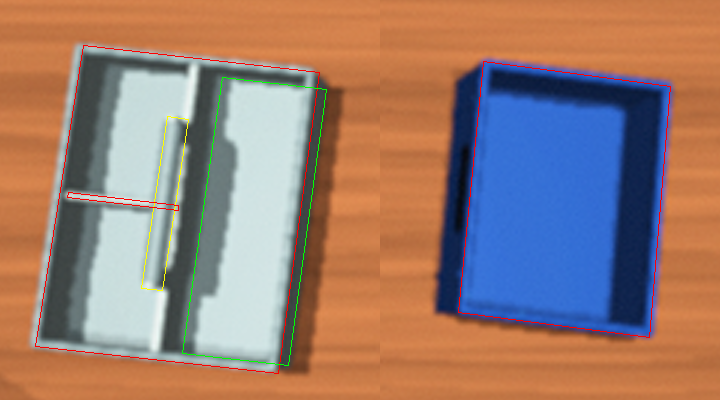

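The overlay matches the caddy (red rim, yellow bar) and the bin rim well. Moving above the spray now.

```bash
python3 -m crank '[[[-25.5,-16.8,0.3],[0,0,-2.7],60],[[-25.5,-16.8,0.3],[0,0,-2.7],60],[[-25.5,-16.8,0.3],[0,0,-2.7],60],[[-25.5,-16.8,0.3],[0,0,-2.7],60],[[-25.5,-16.8,0.3],[0,0,-2.7],60],[[-25.5,-16.8,0.3],[0,0,-2.7],60],[[-25.5,-16.8,0.3],[0,0,-2.7],60],[[-25.5,-16.8,0.3],[0,0,-2.7],60],[[-25.5,-16.8,0.3],[0,0,-2.7],60],[[-25.5,-16.8,0.3],[0,0,-2.7],60],[[-25.5,-16.8,0.3],[0,0,-2.7],60],[[-25.5,-16.8,0.3],[0,0,-2.7],60]]' 30; python3 -c "
from h import *
tgt((.662,-.0965,.235),-4.4)"
```

```text
t: 1.3
position: [0.5787, 0.045, 0.2363]
tool_rot: [0.039, 0.999, 0.0, -0.0]
contact_force: [0.5, 0.0, 0.1]
finger_gap: 0.06
grasp_force: 0.0
shift [-3.77, -5.38, 0.05] turn [0.0, -0.0, -0.02] rows>= 3.3 0.0
```

```bash
python3 -m crank '[[[-3.8,-5.4,0],[0,0,0],60],[[-3.8,-5.4,0],[0,0,0],60],[[-3.8,-5.4,0],[0,0,0],60],[[-3.8,-5.4,0],[0,0,0],60],[[-3.8,-5.4,0],[0,0,0],60],[[-3.8,-5.4,0],[0,0,0],60]]'
python3 - <<'E'
from h import *
from rig import viewer
f=viewer.grab_frame("wrist"); cv2.imwrite("pics/w1.png",f["color"][...,::-1])
for n in((.663,-.0965,.168),(.625,-.0936,.168)): print(proj(f,n))
tgt((.662,-.0965,.142),-4.4)
E
```

```text
t: 1.9
position: [0.6616, -0.0944, 0.236]
tool_rot: [0.039, 0.999, 0.0, -0.001]
contact_force: [-0.1, 0.2, 1.3]
finger_gap: 0.0599
grasp_force: 0.0
[[253.49306961 206.83550387]]
[[253.04986207 152.45374237]]
shift [-0.03, -0.11, 3.77] turn [0.0, -0.01, -0.01] rows>= 1.9 0.0
```

View pics/w1.png

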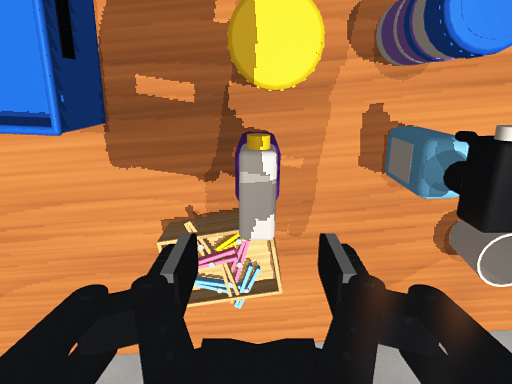

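Wrist view: the stain spray's head spans rows 133–240 around column 258, between the open fingers, so the lateral error is about 3 mm. Descending and gripping.

```bash
python3 -m crank '[[[0.06,0,1],[0,0,0],60],[[0.06,0,2],[0,0,0],60],[[0.06,0,3],[0,0,0],60],[[0.06,0,3.7],[0,0,0],60],[[0.06,0,3.7],[0,0,0],60],[[0.06,0,3.7],[0,0,0],20],[[0.06,0,3.7],[0,0,0],20],[[0.06,0,3.7],[0,0,0],20],[[0.06,0,3.7],[0,0,0],20],[[0.06,0,3.7],[0,0,0],20],[[0.06,0,3.7],[0,0,0],20]]' 30 ; python3 -m crank '[[[0,0,-0.5],[0,0,0],15],[[0,0,-1.5],[0,0,0],15],[[0,0,-3],[0,0,0],15],[[0,0,-4.5],[0,0,0],15],[[0,0,-6],[0,0,0],15],[[0,0,-6],[0,0,0],15],[[0,0,-6],[0,0,0],15]]' 30; python3 -c "
from h import *
p=loc(*CAD,(0.0,-.047)); print(p); tgt((*p,.29),-6.3)"
```

```text
t: 3.05
position: [0.6612, -0.0948, 0.1455]
tool_rot: [0.039, 0.999, 0.0, 0.001]
contact_force: [0.4, 2.3, 6.7]
finger_gap: 0.0254
grasp_force: 30.1
t: 3.75
position: [0.6605, -0.0949, 0.2951]
tool_rot: [0.039, 0.999, -0.0, 0.001]
contact_force: [0.4, 0.1, -2.0]
finger_gap: 0.0258
grasp_force: 29.7
[0.48884249 0.27388384]
shift [8.01, 14.17, 0.19] turn [-0.0, 0.01, 0.22] rows>= 8.1 0.2
```

```bash
python3 -m crank '[[[1.5,0,-1],[0,0,0.2],15],[[8,14.2,-1],[0,0,0.2],15],[[8,14.2,-1],[0,0,0.2],15],[[8,14.2,-1],[0,0,0.2],15],[[8,14.2,-1],[0,0,0.2],15],[[8,14.2,-1],[0,0,0.2],15],[[8,14.2,-1],[0,0,0.2],15],[[8,14.2,-1],[0,0,0.2],15],[[8,14.2,-1],[0,0,0.2],15],[[8,14.2,-1],[0,0,0.2],15],[[8,14.2,-1],[0,0,0.2],15],[[8,14.2,-1],[0,0,0.2],15]]'
python3 - <<'E'
from h import *
from rig import viewer
f=viewer.grab_frame("wrist"); cv2.imwrite("pics/w2.png",f["color"][...,::-1])
p=loc(*CAD,(0.0,-.047)); tgt((*p,.154),-6.3)
E
```

```text
t: 4.95
position: [0.4893, 0.274, 0.3182]
tool_rot: [0.054, 0.999, -0.0, -0.001]
contact_force: [-0.0, 0.3, -1.6]
finger_gap: 0.0255
grasp_force: 31.2
shift [0.02, 0.01, 6.58] turn [-0.0, -0.01, 0.01] rows>= 3.3 0.0
```

View pics/w2.png

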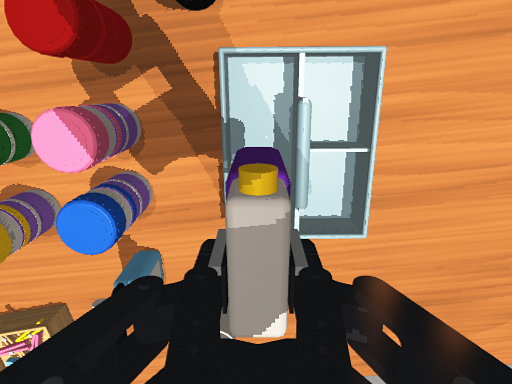

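The spray is held upright over the long compartment, with the bar to its right at (303,150). Lowering it.

```bash
python3 -m crank '[[[0,0,1.5],[0,0,0],15],[[0,0,3],[0,0,0],15],[[0,0,4.5],[0,0,0],15],[[0,0,5.5],[0,0,0],15],[[0,0,6],[0,0,0],15],[[0,0,6.2],[0,0,0],15],[[0,0,6.4],[0,0,0],15],[[0,0,6.5],[0,0,0],15],[[0,0,6.55],[0,0,0],15],[[0,0,6.6],[0,0,0],15],[[0,0,6.62],[0,0,0],15]]'
```

```text
t: 6.1
position: [0.4893, 0.2748, 0.1538]
tool_rot: [0.053, 0.999, 0.0, 0.0]
contact_force: [-0.7, 0.2, -2.2]
finger_gap: 0.0256
grasp_force: 31.2
```

```bash
python3 -m crank '[[[0,0,0.03],[0,0,0],15],[[0,0,0.06],[0,0,0],15],[[0,0,0.09],[0,0,0],15],[[0,0,0.12],[0,0,0],15],[[0,0,0.12],[0,0,0],15]]'
```

```text
t: 6.6
position: [0.4898, 0.2748, 0.1515]
tool_rot: [0.053, 0.999, 0.0, 0.001]
contact_force: [-0.6, -1.3, 9.4]
finger_gap: 0.0256
grasp_force: 32.8
```

```bash
python3 -m crank '[[[0,0,0],[0,0,0],45],[[0,0,0],[0,0,0],45],[[0,0,0],[0,0,0],45],[[0,0,-1],[0,0,0],45],[[0,0,-2.5],[0,0,0],45],[[0,0,-4],[0,0,0],60],[[0,0,-4],[0,0,0],85]]'
python3 - <<'E'
from h import *
from rig import viewer
f=viewer.grab_frame("scene"); cv2.imwrite("pics/s2.png",cv2.resize(f["color"][60:240,180:400],None,fx=3,fy=3)[...,::-1])
tgt((.5418,.0735,.21),0)
tgt((.5418,.0735,.104),0)
E
```

```text
t: 7.3
position: [0.4906, 0.2754, 0.2549]
tool_rot: [0.053, 0.999, 0.002, 0.003]
contact_force: [0.3, -0.5, 0.2]
finger_gap: 0.0725
grasp_force: 0.0
shift [-2.92, -7.8, 1.69] turn [0.01, 0.03, -0.76] rows>= 4.2 0.7
shift [-2.91, -7.81, 5.93] turn [0.01, 0.03, -0.76] rows>= 5.1 0.7
```

View pics/s2.png

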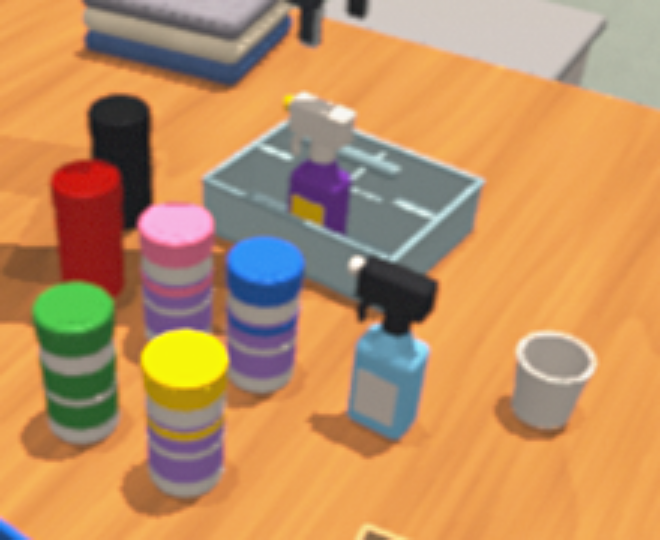

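The spray stands upright in the long compartment at (320,170) in the crop. Next is the blue tub: hover, then check its centre with the wrist camera.

```bash
python3 -m crank '[[[-2.9,-7.8,1.2],[0,0,-0.8],85],[[-2.9,-7.8,1.2],[0,0,-0.8],85],[[-2.9,-7.8,1.2],[0,0,-0.8],85],[[-2.9,-7.8,1.2],[0,0,-0.8],85],[[-2.9,-7.8,1.2],[0,0,-0.8],85],[[-2.9,-7.8,1.2],[0,0,-0.8],85],[[-2.9,-7.8,1.2],[0,0,-0.8],85]]'
python3 - <<'E'
from h import *
from rig import viewer
f=viewer.grab_frame("wrist"); np.savez("w.npz",**f); cv2.imwrite("pics/w3.png",f["color"][...,::-1])
T=f["world_to_cam"]; print("cam",-T[:3,:3].T@T[:3,3], proj(f,(.5418,.0735,.135)))
tgt((.5418,.0735,.104),0)
E
```

```text
t: 8.05
position: [0.5402, 0.0738, 0.2199]
tool_rot: [-0.002, 1.0, 0.0, -0.001]
contact_force: [-0.4, 0.8, -0.3]
finger_gap: 0.0849
grasp_force: 0.0
cam [0.4634966  0.07454547 0.35205706] [[256.07639378 198.52064684]]
shift [-0.07, -0.03, 4.65] turn [0.0, -0.0, 0.04] rows>= 2.3 0.0
```

View pics/w3.png

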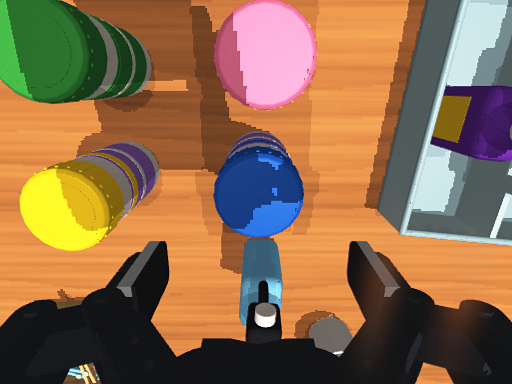

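The blue lid is centred at (258,194), within 3 mm of the prediction. Descending, gripping and lifting it to weigh.

```bash
python3 -m crank '[[[0,0,1.2],[0,0,0],85],[[0,0,2.4],[0,0,0],85],[[0,0,3.6],[0,0,0],85],[[0,0,4.6],[0,0,0],85],[[0,0,4.6],[0,0,0],85],[[0,0,4.6],[0,0,0],60],[[0,0,4.6],[0,0,0],60],[[0,0,4.6],[0,0,0],60],[[0,0,4.6],[0,0,0],60],[[0,0,4.6],[0,0,0],60],[[0,0,4.6],[0,0,0],60]]' 40; python3 -m crank '[[[0,0,-0.4],[0,0,0],60],[[0,0,-0.8],[0,0,0],60],[[0,0,-1.2],[0,0,0],60],[[0,0,-1.2],[0,0,0],60],[[0,0,-1.2],[0,0,0],60],[[0,0,-1.2],[0,0,0],60]]'
```

```text
t: 9.2
position: [0.5412, 0.0734, 0.1068]
tool_rot: [-0.002, 1.0, 0.0, 0.001]
contact_force: [0.6, 3.2, 7.9]
finger_gap: 0.0673
grasp_force: 45.4
t: 9.8
position: [0.5404, 0.0731, 0.1352]
tool_rot: [-0.002, 1.0, 0.0, -0.0]
contact_force: [0.7, -0.3, -1.1]
finger_gap: 0.0668
grasp_force: 44.9
```

```bash
python3 -m crank '[[[0,0,-1.5],[0,0,0],60],[[0,0,-3],[0,0,0],60],[[0,0,-4.5],[0,0,0],60],[[0,0,-6],[0,0,0],60],[[0,0,-6.5],[0,0,0],60],[[0,0,-6.5],[0,0,0],60],[[0,0,-6.5],[0,0,0],60]]'
python3 - <<'E'
from h import *
from rig import robot,viewer
r=[]
for i in range(6): viewer.grab_frame("top"); r.append(robot.sense()["contact_force"][2])
print(np.round(r,2))
p=loc(*BIN,(-.045,0)); print(p); tgt((*p,.30),-7.3); p=loc(*BIN,(.045,0)); print(p); tgt((*p,.30),-7.3)
E
```

```text
t: 10.5
position: [0.5401, 0.0731, 0.2964]
tool_rot: [-0.002, 1.0, 0.0, -0.001]
contact_force: [0.0, 0.6, -0.8]
finger_gap: 0.0665
grasp_force: 45.4
[-0.39 -1.7  -2.64 -0.85 -0.22 -1.22]
[ 0.45686475 -0.32428209]
shift [3.42, -15.88, -0.11] turn [-0.0, -0.01, 0.95] rows>= 8.1 0.9
[ 0.54613525 -0.33571791]
shift [-0.15, -16.35, -0.12] turn [-0.0, -0.01, 0.95] rows>= 8.2 0.9
```

The blue tub weighs about 1 N, so it is empty and goes into the bin.

```bash
python3 -m crank '[[[-0.15,-16.3,0],[0,0,0.95],60],[[-0.15,-16.3,0],[0,0,0.95],60],[[-0.15,-16.3,0],[0,0,0.95],60],[[-0.15,-16.3,0],[0,0,0.95],60],[[-0.15,-16.3,0],[0,0,0.95],60],[[-0.15,-16.3,0],[0,0,0.95],60],[[-0.15,-16.3,0],[0,0,0.95],60],[[-0.15,-16.3,0],[0,0,0.95],60],[[-0.15,-16.3,0],[0,0,0.95],60],[[-0.15,-16.3,0],[0,0,0.95],60]]'; python3 -m crank '[[[0,0,1.5],[0,0,0],60],[[0,0,3],[0,0,0],60],[[0,0,4.5],[0,0,0],60],[[0,0,6],[0,0,0],60],[[0,0,6.6],[0,0,0],60],[[0,0,7],[0,0,0],60],[[0,0,7.2],[0,0,0],60],[[0,0,7.3],[0,0,0],60],[[0,0,7.35],[0,0,0],60],[[0,0,7.35],[0,0,0],60]]'
```

```text
t: 11.8
position: [0.5459, -0.3357, 0.2968]
tool_rot: [0.065, 0.998, 0.0, -0.001]
contact_force: [-0.2, 0.2, 0.5]
finger_gap: 0.0667
grasp_force: 45.5
t: 12.8
position: [0.5466, -0.3345, 0.115]
tool_rot: [0.064, 0.998, -0.0, 0.001]
contact_force: [-0.0, 0.2, -1.5]
finger_gap: 0.067
grasp_force: 45.5
```

```bash
python3 -m crank '[[[0,0,0.06],[0,0,0],60],[[0,0,0.12],[0,0,0],60],[[0,0,0.18],[0,0,0],60],[[0,0,0.18],[0,0,0],60]]'
```

```text
t: 13.2
position: [0.5467, -0.3345, 0.1108]
tool_rot: [0.064, 0.998, -0.0, 0.001]
contact_force: [-2.2, 2.0, 10.0]
finger_gap: 0.0668
grasp_force: 46.4
```

Contact. Release, lift and head for the yellow tub.

```bash
python3 -m crank '[[[0,0,0],[0,0,0],80],[[0,0,0],[0,0,0],85],[[0,0,0],[0,0,0],85],[[0,0,-1],[0,0,0],85],[[0,0,-2.5],[0,0,0],85],[[0,0,-4.5],[0,0,0],85],[[0,0,-4.5],[0,0,0],85]]'
python3 - <<'E'
from h import *
tgt((.5562,-.0749,.222),0)
E
```

```text
t: 13.9
position: [0.5481, -0.3356, 0.2285]
tool_rot: [0.064, 0.998, -0.003, 0.004]
contact_force: [0.5, -0.6, 0.5]
finger_gap: 0.0851
grasp_force: 0.0
shift [1.01, 10.39, 0.2] turn [-0.04, 0.06, -0.91] rows>= 5.2 0.9
```

```bash
python3 -m crank '[[[1,10.4,0.2],[0,0,-0.9],85],[[1,10.4,0.2],[0,0,-0.9],85],[[1,10.4,0.2],[0,0,-0.9],85],[[1,10.4,0.2],[0,0,-0.9],85],[[1,10.4,0.2],[0,0,-0.9],85],[[1,10.4,0.2],[0,0,-0.9],85],[[1,10.4,0.2],[0,0,-0.9],85],[[1,10.4,0.2],[0,0,-0.9],85]]'
python3 - <<'E'
from h import *
from rig import viewer
f=viewer.grab_frame("wrist"); c=blob(f,(22,130,80),(36,255,255),(180,120,330,270)); print(cen(c),cv2.boundingRect(c),ray(f,cen(c)[:2],.135),proj(f,(.5562,-.0749,.135)))
g=viewer.grab_frame("top"); cv2.imwrite("pics/t3.png",cv2.resize(g["color"][110:310,60:450],None,fx=2,fy=2)[...,::-1])
tgt((.5562,-.0749,.104),0)
E
```

```text
t: 14.7
position: [0.5548, -0.0741, 0.217]
tool_rot: [0.001, 1.0, -0.0, 0.0]
contact_force: [0.5, -0.7, -0.4]
finger_gap: 0.0848
grasp_force: 0.0
(258.95663728120604, 189.75420978663598, 6522.5) (214, 143, 91, 93) [[ 0.54875494 -0.07232243  0.135     ]] [[255.45995708 199.39524042]]
shift [-0.06, -0.01, 4.52] turn [-0.0, -0.0, -0.03] rows>= 2.3 0.0
```

View pics/t3.png

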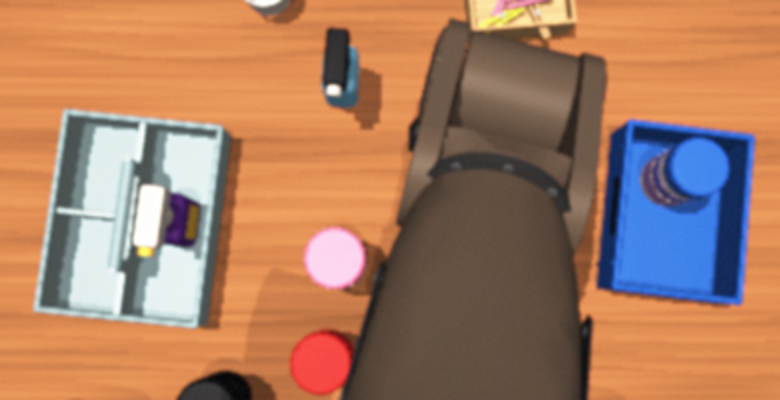

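The blue tub stands in the bin at (690,170) and the spray stands in the long compartment. The yellow lid is about centred, so gripping and lifting it.

```bash
python3 -m crank '[[[0,0,1.2],[0,0,0],85],[[0,0,2.4],[0,0,0],85],[[0,0,3.6],[0,0,0],85],[[0,0,4.5],[0,0,0],85],[[0,0,4.5],[0,0,0],85],[[0,0,4.5],[0,0,0],60],[[0,0,4.5],[0,0,0],60],[[0,0,4.5],[0,0,0],60],[[0,0,4.5],[0,0,0],60],[[0,0,4.5],[0,0,0],60],[[0,0,4.5],[0,0,0],60]]' 50; python3 -m crank '[[[0,0,-0.5],[0,0,0],60],[[0,0,-1],[0,0,0],60],[[0,0,-2],[0,0,0],60],[[0,0,-4],[0,0,0],60],[[0,0,-6],[0,0,0],60],[[0,0,-8],[0,0,0],60],[[0,0,-8],[0,0,0],60],[[0,0,-8],[0,0,0],60]]'
python3 - <<'E'
from h import *
from rig import robot,viewer
r=[]
for i in range(5): viewer.grab_frame("top"); r.append(robot.sense()["contact_force"][2])
print(np.round(r,2))
tgt((*loc(*CAD,(.059,.047)),.31),83.7); tgt((*loc(*BIN,(-.045,0)),.31),-7.3)
E
```

```text
t: 15.9
position: [0.5552, -0.0736, 0.1058]
tool_rot: [0.001, 1.0, -0.0, 0.001]
contact_force: [-1.1, -1.5, 6.6]
finger_gap: 0.0666
grasp_force: 57.7
t: 16.7
position: [0.5542, -0.073, 0.3058]
tool_rot: [0.001, 1.0, -0.0, 0.001]
contact_force: [0.0, 0.0, -5.4]
finger_gap: 0.0661
grasp_force: 58.9
[-4.19 -4.7  -4.02 -3.56 -4.59]
shift [-0.11, 17.36, -0.26] turn [0.02, -0.01, -10.48] rows>= 8.7 9.8
shift [3.88, -10.05, -0.27] turn [0.0, -0.02, 0.9] rows>= 5.4 0.8
```

The yellow tub weighs about 4.5 N, so it is full. Taking it to the far small compartment with a quarter turn.

```bash
python3 -m crank '[[[-0.1,17.35,0],[0,0,-10.5],60],[[-0.1,17.35,0],[0,0,-10.5],60],[[-0.1,17.35,0],[0,0,-10.5],60],[[-0.1,17.35,0],[0,0,-10.5],60],[[-0.1,17.35,0],[0,0,-10.5],60],[[-0.1,17.35,0],[0,0,-10.5],60],[[-0.1,17.35,0],[0,0,-10.5],60],[[-0.1,17.35,0],[0,0,-10.5],60],[[-0.1,17.35,0],[0,0,-10.5],60],[[-0.1,17.35,0],[0,0,-10.5],60],[[-0.1,17.35,0],[0,0,-10.5],60],[[-0.1,17.35,0],[0,0,-10.5],60]]'
python3 - <<'E'
from h import *
from rig import robot,viewer
print(robot.sense()["joint_positions"].round(2))
tgt((*loc(*CAD,(.059,.047)),.116),83.7)
f=viewer.grab_frame("wrist"); cv2.imwrite("pics/w4.png",f["color"][...,::-1])
E
```

```text
t: 18.15
position: [0.558, 0.36, 0.3038]
tool_rot: [-0.667, 0.745, 0.0, -0.001]
contact_force: [0.5, -0.3, -3.9]
finger_gap: 0.0662
grasp_force: 59.5
[ 0.47  0.5   1.37 -0.    1.27 -2.56]
shift [-0.04, 0.0, 7.51] turn [0.01, -0.01, -0.0] rows>= 3.8 0.0
```

View pics/w4.png

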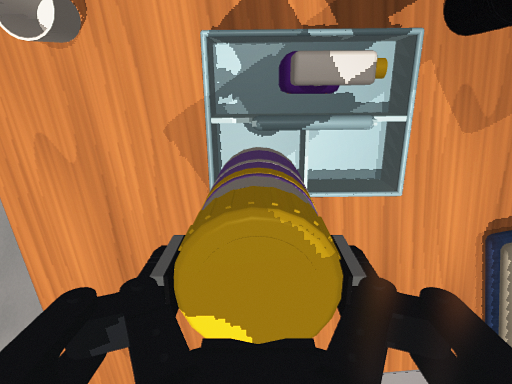

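The yellow tub is held over the far compartment (left of the cross wall in this view), with the spray clear of it. Lowering.

```bash
python3 -m crank '[[[0,0,1.5],[0,0,0],60],[[0,0,3],[0,0,0],60],[[0,0,4.5],[0,0,0],60],[[0,0,5.8],[0,0,0],60],[[0,0,6.5],[0,0,0],60],[[0,0,7],[0,0,0],60],[[0,0,7.2],[0,0,0],60],[[0,0,7.4],[0,0,0],60],[[0,0,7.45],[0,0,0],60],[[0,0,7.5],[0,0,0],60],[[0,0,7.5],[0,0,0],60]]'; python3 -m crank '[[[0,0,0.05],[0,0,0],60],[[0,0,0.1],[0,0,0],60],[[0,0,0.13],[0,0,0],60],[[0,0,0.13],[0,0,0],60]]'
```

```text
t: 19.3
position: [0.5587, 0.3604, 0.1177]
tool_rot: [-0.667, 0.745, -0.0, 0.001]
contact_force: [0.8, 5.0, -2.9]
finger_gap: 0.0664
grasp_force: 59.8
t: 19.7
position: [0.5586, 0.3605, 0.1144]
tool_rot: [-0.668, 0.745, -0.0, 0.001]
contact_force: [0.5, 4.7, -1.3]
finger_gap: 0.0663
grasp_force: 59.9
```

A 5 N side force in +y means the tub is touching the bar. Shifting 4 mm outward and continuing down.

```bash
python3 -m crank '[[[-0.1,0,0],[0,0,0],60],[[-0.2,0,0],[0,0,0],60],[[-0.24,0,0.03],[0,0,0],60],[[-0.24,0,0.06],[0,0,0],60],[[-0.24,0,0.09],[0,0,0],60],[[-0.24,0,0.09],[0,0,0],60]]'
```

```text
t: 20.3
position: [0.5586, 0.3664, 0.1119]
tool_rot: [-0.668, 0.744, 0.0, -0.0]
contact_force: [-2.3, 0.1, 0.1]
finger_gap: 0.0668
grasp_force: 59.9
```

```bash
python3 -m crank '[[[0,0,0.04],[0,0,0],60],[[0,0,0.08],[0,0,0],60],[[0,0,0.08],[0,0,0],60]]'
```

```text
t: 20.6
position: [0.5586, 0.3667, 0.1118]
tool_rot: [-0.668, 0.744, -0.0, 0.001]
contact_force: [-5.9, -2.1, 15.5]
finger_gap: 0.0663
grasp_force: 61.8
```

Firmly on the floor. Releasing and lifting.

```bash
python3 -m crank '[[[0,0,0],[0,0,0],76],[[0,0,0],[0,0,0],80],[[0,0,0],[0,0,0],80],[[0,0,-1],[0,0,0],80],[[0,0,-2.5],[0,0,0],85],[[0,0,-4.5],[0,0,0],85],[[0,0,-5.5],[0,0,0],85],[[0,0,-5.5],[0,0,0],85]]'
python3 - <<'E'
from h import *
tgt((.4444,.0773,.222),0);tgt((.4444,.0773,.222),20)
E
```

```text
t: 21.4
position: [0.5598, 0.367, 0.2514]
tool_rot: [-0.668, 0.744, -0.001, 0.003]
contact_force: [1.1, 0.4, -0.7]
finger_gap: 0.0851
grasp_force: 0.0
shift [12.02, 3.36, 1.11] turn [-0.01, 0.05, 10.49] rows>= 6.3 9.8
shift [12.02, 3.36, 1.11] turn [-0.02, 0.05, 7.99] rows>= 6.3 7.4
```

```bash
python3 -m crank '[[[12,3.35,1.1],[0,0,4.9],85],[[12,3.35,1.1],[0,0,4.9],85],[[12,3.35,1.1],[0,0,4.9],85],[[12,3.35,1.1],[0,0,4.9],85],[[12,3.35,1.1],[0,0,4.9],85],[[12,3.35,1.1],[0,0,4.9],85],[[12,3.35,1.1],[0,0,4.9],85],[[12,3.35,1.1],[0,0,4.9],85],[[12,3.35,1.1],[0,0,4.9],85],[[12,3.35,1.1],[0,0,4.9],85]]'
python3 - <<'E'
from h import *
from rig import viewer
f=viewer.grab_frame("wrist"); c=blob(f,(145,40,60),(179,200,255),(160,100,350,280)); print(cen(c),cv2.boundingRect(c),proj(f,(.4444,.0773,.135)))
tgt((.4444,.0773,.104),45)
cv2.imwrite("pics/w5.png",f["color"][...,::-1])
E
```

```text
t: 22.4
position: [0.444, 0.078, 0.2195]
tool_rot: [-0.381, 0.925, 0.0, 0.0]
contact_force: [0.5, 0.6, -0.3]
finger_gap: 0.0848
grasp_force: 0.0
(258.15323171625386, 187.73479407885094, 6823.0) (213, 138, 91, 99) [[255.75464615 195.47416183]]
shift [0.01, -0.04, 4.62] turn [0.0, 0.0, -0.03] rows>= 2.3 0.0
```

View pics/w5.png

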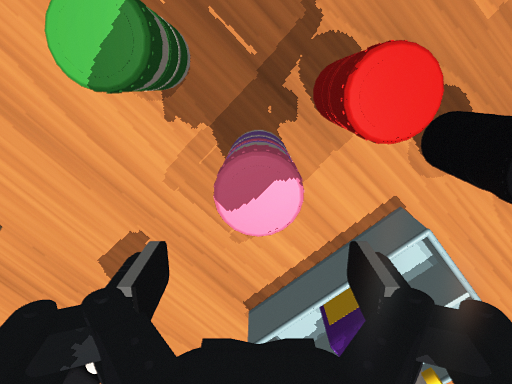

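The pink lid is centred at (258,190) between the fingers, and the red tub is clear. Gripping and lifting.

```bash
python3 -m crank '[[[0,0,1.2],[0,0,0],85],[[0,0,2.4],[0,0,0],85],[[0,0,3.6],[0,0,0],85],[[0,0,4.6],[0,0,0],85],[[0,0,4.6],[0,0,0],85],[[0,0,4.6],[0,0,0],60],[[0,0,4.6],[0,0,0],60],[[0,0,4.6],[0,0,0],60],[[0,0,4.6],[0,0,0],60],[[0,0,4.6],[0,0,0],60],[[0,0,4.6],[0,0,0],60]]' 50; python3 -m crank '[[[0,0,-0.5],[0,0,0],60],[[0,0,-1],[0,0,0],60],[[0,0,-2],[0,0,0],60],[[0,0,-4],[0,0,0],60],[[0,0,-6],[0,0,0],60],[[0,0,-8],[0,0,0],60],[[0,0,-8],[0,0,0],60],[[0,0,-8],[0,0,0],60]]'
python3 - <<'E'
from h import *
from rig import robot,viewer
r=[]
for i in range(5): viewer.grab_frame("wrist"); r.append(robot.sense()["contact_force"][2])
print(np.round(r,2))
tgt((*loc(*CAD,(-.061,.053)),.305),83.7); tgt((*loc(*BIN,(-.045,0)),.305),-7.3)
E
```

```text
t: 23.55
position: [0.4438, 0.0772, 0.1056]
tool_rot: [-0.38, 0.925, -0.0, 0.001]
contact_force: [-1.6, 2.9, 7.7]
finger_gap: 0.0665
grasp_force: 58.0
t: 24.35
position: [0.4431, 0.077, 0.3051]
tool_rot: [-0.38, 0.925, -0.0, 0.001]
contact_force: [-0.3, 0.2, -6.4]
finger_gap: 0.0661
grasp_force: 60.0
[-5.22 -5.09 -5.58 -4.1  -4.71]
shift [-8.41, 8.73, -0.07] turn [0.02, -0.01, -4.88] rows>= 6.1 4.5
shift [10.89, -11.8, -0.07] turn [0.01, -0.02, 6.5] rows>= 8.0 6.1
```

The pink tub weighs about 5 N, so it is full. Taking it to the near small compartment.

```bash
python3 -m crank '[[[-8.4,8.7,0],[0,0,-4.9],60],[[-8.4,8.7,0],[0,0,-4.9],60],[[-8.4,8.7,0],[0,0,-4.9],60],[[-8.4,8.7,0],[0,0,-4.9],60],[[-8.4,8.7,0],[0,0,-4.9],60],[[-8.4,8.7,0],[0,0,-4.9],60],[[-8.4,8.7,0],[0,0,-4.9],60],[[-8.4,8.7,0],[0,0,-4.9],60],[[-8.4,8.7,0],[0,0,-4.9],60],[[-8.4,8.7,0],[0,0,-4.9],60]]'
python3 - <<'E'
from h import *
from rig import robot,viewer
tgt((*loc(*CAD,(-.061,.053)),.116),83.7)
f=viewer.grab_frame("top"); print(proj(f,(*loc(*CAD,(-.059,.047)),.006)))
f=viewer.grab_frame("wrist"); cv2.imwrite("pics/w6.png",f["color"][...,::-1])
E
```

```text
t: 25.6
position: [0.44, 0.3783, 0.3045]
tool_rot: [-0.668, 0.744, -0.0, -0.0]
contact_force: [0.6, -0.7, -3.0]
finger_gap: 0.0661
grasp_force: 60.0
shift [-0.07, 0.04, 7.54] turn [0.0, -0.0, 0.01] rows>= 3.8 0.0
[[110.05175226 241.86355674]]
```

View pics/w6.png

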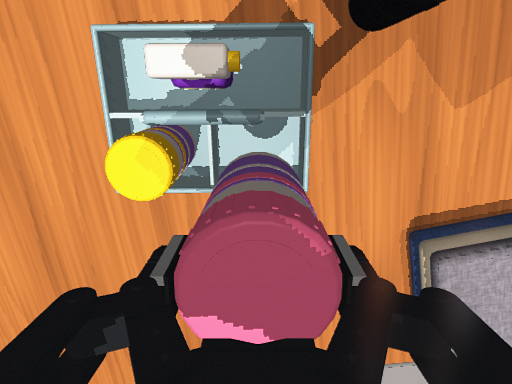

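The yellow tub stands upright in its compartment, and the pink tub is over the free one to the right of the cross wall. Lowering.

```bash
python3 -m crank '[[[-0.05,0,1.5],[0,0,0],60],[[-0.05,0,3],[0,0,0],60],[[-0.05,0,4.5],[0,0,0],60],[[-0.05,0,5.8],[0,0,0],60],[[-0.05,0,6.5],[0,0,0],60],[[-0.05,0,7],[0,0,0],60],[[-0.05,0,7.2],[0,0,0],60],[[-0.05,0,7.4],[0,0,0],60],[[-0.05,0,7.5],[0,0,0],60],[[-0.05,0,7.5],[0,0,0],60]]'; python3 -m crank '[[[0,0,0.05],[0,0,0],60],[[0,0,0.1],[0,0,0],60],[[0,0,0.15],[0,0,0],60],[[0,0,0.15],[0,0,0],60]]'
```

```text
t: 26.7
position: [0.4401, 0.3807, 0.1176]
tool_rot: [-0.668, 0.744, -0.0, 0.0]
contact_force: [1.1, -0.8, -5.4]
finger_gap: 0.0665
grasp_force: 59.8
t: 27.1
position: [0.4399, 0.3806, 0.1134]
tool_rot: [-0.668, 0.744, 0.0, -0.0]
contact_force: [-0.7, 0.3, -4.4]
finger_gap: 0.0661
grasp_force: 59.8
```

```bash
python3 -m crank '[[[0,0,0.04],[0,0,0],60],[[0,0,0.08],[0,0,0],60],[[0,0,0.12],[0,0,0],60],[[0,0,0.12],[0,0,0],60]]'
```

```text
t: 27.5
position: [0.44, 0.3812, 0.1118]
tool_rot: [-0.668, 0.744, 0.0, 0.001]
contact_force: [-3.8, 2.0, 10.9]
finger_gap: 0.0658
grasp_force: 61.7
```

Seated on the floor. Releasing, retreating, then a final check.

```bash
python3 -m crank '[[[0,0,0],[0,0,0],76],[[0,0,0],[0,0,0],80],[[0,0,0],[0,0,0],80],[[0,0,-1],[0,0,0],80],[[0,0,-2.5],[0,0,0],80],[[0,0,-4.5],[0,0,0],85],[[0,0,-6.5],[0,0,0],85],[[-3,0,-7.5],[0,0,0],85],[[-5,0,-7.5],[0,0,0],85],[[-5,0,-7.5],[0,0,0],85],[[-5,0,-7.5],[0,0,0],85],[[-5,0,-7.5],[0,0,0],85]]'
python3 - <<'E'
from h import *
from rig import viewer
cv2.imwrite("pics/fin.png",np.hstack([cv2.resize(viewer.grab_frame(n)["color"],(400,300)) for n in("top","scene")])[...,::-1])
E
```

```text
t: 28.7
position: [0.453, 0.5049, 0.2972]
tool_rot: [-0.669, 0.744, -0.0, -0.001]
contact_force: [0.3, 0.2, -1.1]
finger_gap: 0.0852
grasp_force: 0.0
```

View pics/fin.png

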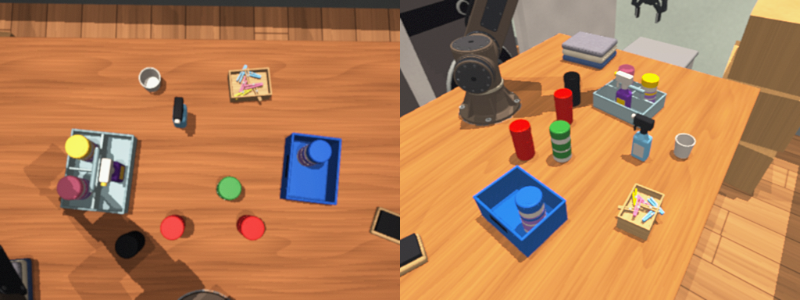

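The spray and the yellow and pink tubs stand in the caddy, the blue tub is in the bin, and nothing else has moved.

```bash
python3 -c "
from rig import workorder
print(workorder.sign_off())"
```

```text
the job is handed in; nothing more can be done
None
```

The job is handed in: the stain spray stands in the caddy's long compartment, the full yellow and pink tubs each stand in a small compartment, the empty blue tub is in the recycling bin, and everything else was left where it stood (29 s of the 128 s used).

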